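# Click the range selector round to the sixth mark and zero the box

### The arm

A 6-joint arm with a two-finger parallel gripper is mounted at the origin on the work surface. World frame = base frame: x ahead of the robot, y to its left, z up, the work surface at z = 0. Lengths are in m, angles in rad, forces in N, time in s.
With the tool pointing down it reaches from about 0.35 to 0.85 m from the base axis. Payload 8.1 kg.
Tool frame: the origin (TCP) lies at the very end of the fingers, on their centre line; the grasp point (between the pads) lies 19 mm behind it; z points along the fingers, y is the line along which they close (so a half turn about z gives the same grasp; the last joint's range is limited). The gripper opens to 93 mm and grips with 3 to 60 N. Pads are 15 mm wide; open, the fingers measure 128 mm over their backs; the gripper's body (75 mm by 188 mm) begins 65 mm behind the grasp point.
Start: joints at [-1.268, 0.13, 1.488, -0, 1.523, -0.085], TCP at [0.227, -0.555, 0.185] pointing down, gripper open.
Joint ranges: [-2.96, 2.96], [-0.89, 2.26], [0.02, 2.5], [-1.34, 4.48], [0, 2.73], [-2.66, 2.66]. Speed limits (rad/s): [2.39, 2.39, 2.79, 3.14, 3.14, 3.14].

### API

Orientations are given as a rotation vector (axis times angle).
In Python, from plant import monitor, eyes, ticket gives the robot as it stands.
- The arm moves only by the tool arm_command, never from a script. Its argument "deltas" is a list that holds one entry, the list of rows, each a list of 6 numbers: the shift along the world's x, y, z in cm, then the turn, a rotation vector about the world's x, y, z in degrees. In form: [[[tx, ty, tz, rx, ry, rz], ...]]. A call has 1 to 12 rows; each row shifts and turns the commanded pose from where the row before left it; what a row does not reach is not made up. A row lasts 1/12 s, in which the tool goes at most 41.7 mm and 7.16 degrees, less where a joint would pass 70% of its speed; a pose out of reach is approached as far as the arm can. A call is refused whole if a number of a shift passes 4.17 or a number of a turn 7.16, either way. A call with a gripper value outside its range is refused whole. "gripper" is the opening, from -1 (shut) to 1 (fully open), set as the call begins (left out, the last holds). The fingers move at their own pace and stop on an object; "squeeze" is the grip in N (left out, the last holds). Time passes only in rows, so rows that do not move let the fingers close. It gives the time, the measured TCP pose, the force, the opening and the grip force at its end, in the units of the state.
- monitor.read_state(): the state, without advancing time (a new reading comes with each control period).
- eyes.read_camera(name): name is "side" or "top"; returns the picture (384x512x3 uint8, blue, green, red); there is no depth.
- eyes.camera_model(name): a dict with "fx", "fy", "cx", "cy" (pixels), "k1" (the pictures are not rectified: a ray, as slopes to the right and down, at radius r is drawn at 1 + k1 r^2 times it, then the intrinsics apply), "rvec" (rotation vector, rad) and "tvec" (3), from world to camera coordinates, as OpenCV has them. Camera axes: x right, y down, z forward; pixel columns grow to the right and rows downward; lengths in m; the calibration is good to about 2 mm. A picture is of the moment at which its call begins. camera_model takes no time and is no camera call.
- ticket.close_job(): hands the job in; it is judged then, once.
The state is a dict: "t": time; "q": joint angles; "dq": joint speeds; "joint_torque": joint torques, N m; "tool_pos": TCP position; "orientation": TCP orientation; "force": force on the tool from outside, world axes, zero at the start; "wrist_torque": the same for the moment, N m; "opening": finger opening in m; "gripper_force": force on a finger pad.
Only numpy, scipy, OpenCV 4.12 (cv2) and the standard library are available. Lean on these libraries where they do the work, as an engineer would, in place of code of your own. Each camera call takes 0.05 s, during which the arm holds its last target. There are 200 camera calls.

### The job

On the flat grey switch box, push the pointer knob clockwise with a fingertip, click by click, until it points at the sixth mark, counting the round dot as the first; do not go past that mark. Then press the round push button on the same box fully in and let it come back out. Push gently, do not pinch the knob, and leave everything else standing where it is.

Things in the scene. Friction and masses are not known exactly. Their poses are not given: they have to be found in the camera images.
- switch_box: heavy grey instrument box that does not move, 170 (its x) by 240 (its y) by 65 mm high, flat aluminium top at 65 mm. Origin: centre of its underside; z up; at yaw 0 its front (-x side) faces the robot. In its frame: pointer knob at (0, 45) mm, push button at (0, -70) mm, two fixed brass posts, 14 mm across, 16 mm high, on its top at (-64, -22) and (-64, -46) mm
- dot_mark (a point): centre of the round black dot on the box's top, the first of eight black marks 30 degrees apart on a circle of 56 mm radius round the knob's axis; the other seven are short bars that follow it clockwise seen from above. In the box's frame the dot lies 105 degrees counter-clockwise from +x as seen from the knob's axis, so the sixth mark lies 45 degrees clockwise from +x
- selector (a joint): angle of the pointer knob in rad, growing clockwise seen from above: 0 at the dot, 0.524 more at each mark, 2.618 at the sixth, stops just beyond 0 and 3.665. A spring detent holds it at each mark; once past half way to the next mark (0.26 rad) it snaps forward into it by itself. A click takes up to about 0.06 N m (about 2 N at the nose). It starts at one of the first three marks
- selector_axis (a point): point on the knob's axis at the top of its bar, 99 mm above the table. Knob: a disc 56 mm across, its top 13 mm above the box's top, and on it an upright black bar 12 mm thick (9 mm in the last 13 mm of the nose), from 13 to 34 mm above the box's top, reaching 26 mm behind the axis and 42 mm ahead (the pointer nose, white line on top). Its side faces can be pushed
- selector_tip (a point): point on top of the end of the pointer nose, 42 mm from the knob's axis: the knob points from selector_axis to here
- zero (a joint): travel of the push button in m: 0 out, 0.006 fully in; it springs back; full travel takes 4 N
- zero_top (a point): centre of the top face of the round grey push button, 26 mm across, in a black housing on the box's top beside the knob; it is pressed straight down
- plug: brass plug, upright cylinder 18 mm across, 24 mm high, standing on the box's top. Origin: centre of its underside. Leave alone
- screwdriver: screwdriver 170 mm long, lying on the table in front of the box. Leave alone
- spray_can_a: white spray can 52 mm across, 145 mm high, upright; origin: centre of its underside. Leave alone
- spray_can_b: like spray_can_a, with a black cap. Leave alone
- bottle: clear plastic bottle with orange cap, 68 mm across, 190 mm high, upright; origin: centre of its underside. Leave alone
- carton: small white carton 60 by 50 by 110 mm high, upright; origin: centre of its underside. Leave alone
- spool: empty steel wire spool, 56 mm across, 32 mm high; origin: centre of its underside. Leave alone

How it is judged:
On the way, in this order (a step that is already met when the one before it is completed fails the run):
1. the selector rests in the sixth position, the button still out (value of joint selector between 2.498 and 2.738 rad and value of joint zero below 0.002 m), for 0.2 s.
2. the button is pressed fully in (value of joint selector between 2.498 and 2.738 rad and value of joint zero above 0.0045 m), for 0.05 s.
At the end, for the whole second after the job is handed in: the selector rests in its sixth detent (2.618 rad, within 0.12) and the button, having been pressed in by at least 4.5 of its 6 mm after that, is out again (value of joint selector between 2.498 and 2.738 rad and velocity of joint selector below 0.1 rad/s and value of joint zero below 0.0015 m); the robot touches nothing.
It fails at once if the selector goes past the sixth mark towards the seventh by more than 0.3 rad (value of joint selector above 2.918 rad).
It fails at once if the button is pressed before the selector is at the sixth mark (value of joint zero above 0.003 m and value of joint selector below 2.418 rad).
It fails at once if the knob is pinched or forced (more than 20 N from the fingers) (contact force between the fingers and selector above 20 N).
It fails at once if a bystander is lifted, knocked over or moved by more than 15 mm (distance of any of plug, screwdriver, spray_can_a, spray_can_b, bottle, carton, spool from where it was at the start of the episode above 0.015 m).
It also fails if it takes over 56 s, if anything falls off the work surface, if the arm or the gripper's body presses on something with over 40 N, if the wrist force passes 120 N, or if a joint passes its speed limit or range.

## Working session

There is one attempt and no reset: what is moved stays moved. The work goes in short steps, Python scripts to look and compute and a tool call to move; the robot and the scene stay as the last step left them, time stands still between calls to the robot, and variables do not carry over. Pictures are saved under pics/ and viewed, at most 10 in all, crops included, and the job is handed in when it is done.

Besides the shell and the picture viewer there is one more tool, called after "Call:" in YAML: its name, and indented under it one key for each argument. arm_command: Moves the arm, as the interface text tells. Its arguments: {"type":"object","properties":{"deltas":{"type":"array"},"gripper":{"type":"number"},"squeeze":{"type":"number"}},"required":["deltas"]}

```bash
mkdir -p pics
cat > h.py <<'E'
import numpy as np, cv2
from plant import monitor, eyes, ticket
def snap(c,fn):
    im=eyes.read_camera(c); cv2.imwrite('pics/'+fn,im); return im
def px(c,P):
    m=eyes.camera_model(c); R=cv2.Rodrigues(np.array(m['rvec'],float))[0]
    p=np.atleast_2d(P)@R.T+np.array(m['tvec']).ravel(); s=p[:,:2]/p[:,2:]
    s=s*(1+m['k1']*(s**2).sum(1,keepdims=True))
    return s*[m['fx'],m['fy']]+[m['cx'],m['cy']]
def atz(c,uv,z):
    from scipy.optimize import fsolve
    return np.array([np.r_[fsolve(lambda q:(px(c,[q[0],q[1],z])[0]-u),[.55,0]),z] for u in np.atleast_2d(uv)])
E
python3 - <<'E'
from h import *
a=snap('top','t0.png');b=snap('side','s0.png')
cv2.imwrite('pics/t0b.png',cv2.resize(a,(800,600),interpolation=cv2.INTER_CUBIC))
cv2.imwrite('pics/s0b.png',cv2.resize(b,(800,600),interpolation=cv2.INTER_CUBIC))
for c in('top','side'):
    m=eyes.camera_model(c);R=cv2.Rodrigues(np.array(m['rvec'],float))[0];print(c,m['fx'],-R.T@np.array(m['tvec']).ravel(),R[2])
s=monitor.read_state();print(s)
E
```

```text
top 402.7247720685331 [ 0.48672481 -0.01614706  1.13910564] [ 0.06678409  0.01756688 -0.9976128 ]
side 481.8186968492393 [ 0.45926775 -0.86885592  1.00081064] [ 0.09650064  0.68397138 -0.72309804]
{'t': 0.1, 'q': array([-1.26840586e+00,  1.31060033e-01,  1.48913867e+00, -1.80127326e-05,
        1.52299837e+00, -8.54225113e-02]), 'dq': array([-1.38721875e-03,  2.86416044e-04, -2.67663066e-03,  2.15601669e-03,
        1.10762077e-04,  3.76443054e-05]), 'joint_torque': array([ 1.29841224e-03, -5.61340499e+01, -4.93095911e+01,  7.70276715e-02,
        2.90929695e-02, -4.88783814e-05]), 'tool_pos': array([ 0.22673544, -0.55491455,  0.1840251 ]), 'orientation': array([-3.08115251e+00, -6.05059275e-01,  3.00809183e-04]), 'force': array([ 0.0335866 ,  0.41419708, -0.34043174]), 'wrist_torque': array([-0.03221989,  0.00851858,  0.04197062]), 'gripper_force': 0.0, 'opening': 0.09291212401921592}
```

View pics/t0b.png

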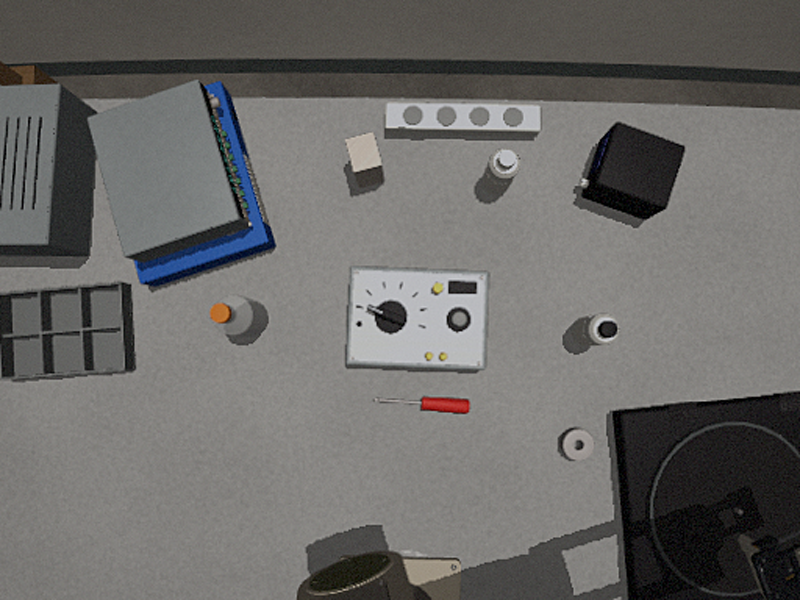

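View pics/s0b.png

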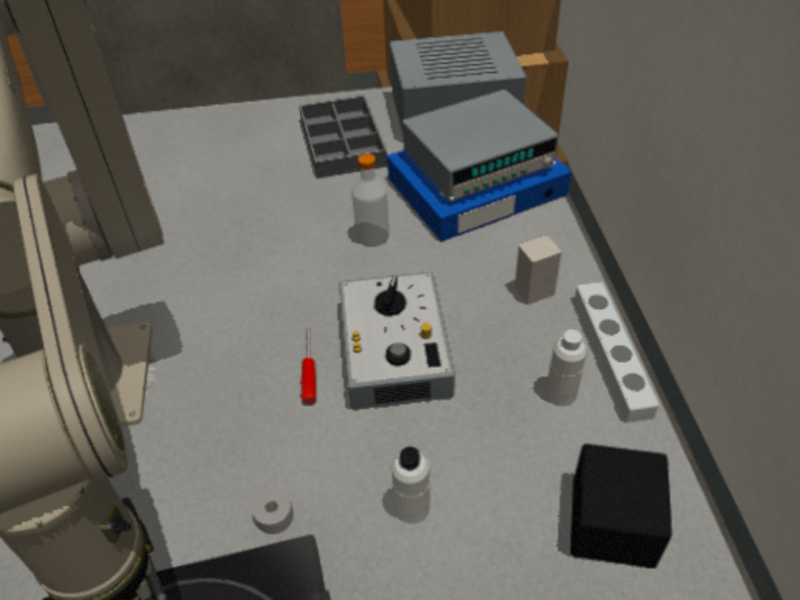

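The box sits at about (418, 318) in the enlarged top view, with the knob at (390, 317), pointing left near the second mark. The button is at (458, 320) and the plug at (437, 288). I'll enlarge this area.

Run:
```python
from h import *
a=cv2.imread('pics/t0.png')
cv2.imwrite('pics/t0c.png',cv2.resize(a[165:240,218:318],(800,600),interpolation=cv2.INTER_CUBIC))
```

```text
(no output)
```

View pics/t0c.png

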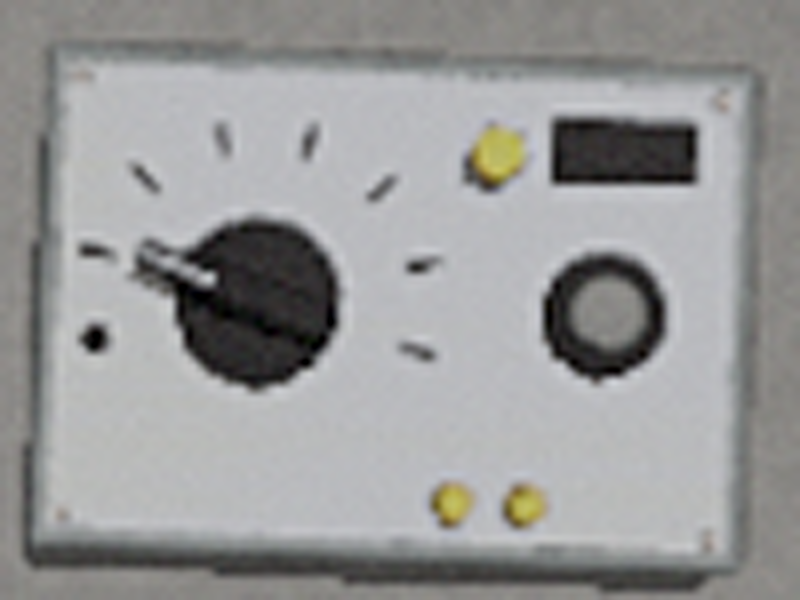

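The dot is at (95, 338) in the crop and the marks run clockwise from it: 2 (97,250), 3 (145,178), 4 (223,138), 5 (311,140), 6 (382,187), 7 (423,265), 8 (417,352). The nose points at mark 2, so four clicks are needed. The button is at (607, 314), the posts at (452, 502) and (524, 504), and the plug at (498, 153).

```bash
cat >> h.py <<'E'
def box2w(p,pose):
    x,y,th=pose; c,s=np.cos(th),np.sin(th); p=np.atleast_2d(p)
    return np.c_[p[:,:2]@np.array([[c,s],[-s,c]])+[x,y],p[:,2]]
E
python3 - <<'E'
from h import *
from scipy.optimize import least_squares
k=np.array([[95,338],[97,250],[145,178],[223,138],[311,140],[382,187],[423,265],[417,352],[452,502],[524,504]])
uv=(k+.5)/8-.5+[218,165]
an=np.radians(105-30*np.arange(8))
B=np.r_[np.c_[.056*np.cos(an),.045+.056*np.sin(an),0*an+.065],[[-.064,-.022,.079],[-.064,-.046,.079]]]
r=least_squares(lambda q:(px('top',box2w(B,q))-uv).ravel(),[.5,0,0])
p=r.x;print(p,np.degrees(p[2]),r.fun.reshape(-1,2).round(2).tolist())
f=lambda n,P:print(n,box2w(np.atleast_2d(P),p).round(4).tolist())
f('axis',[0,.045,.099]);f('button',[0,-.07,.08])
g=lambda c:(np.array([c])+.5)/8-.5+[218,165]
print('plug',atz('top',g((498,153)),.089)); print('btn',atz('top',g((607,314)),.085)); print('tip',atz('top',g((143,254)),.099))
print('side px axis,btn',(px('side',box2w([[0,.045,.099],[0,-.07,.085],[0,-.07,.065]],p))/.64).round(1))
print('bottle',atz('top',[np.array((220,313))*.64],.19),'canb',atz('top',[np.array((608,329))*.64],.145))
E
```

```text
[ 0.53491438 -0.02318465 -0.02707216] -1.5511202485508226 [[-0.06, -0.15], [0.22, 0.03], [0.07, -0.07], [-0.08, -0.06], [-0.27, 0.16], [-0.02, 0.07], [-0.13, -0.08], [0.16, -0.11], [-0.02, 0.03], [0.12, 0.18]]
axis [[0.5361, 0.0218, 0.099]]
button [[0.533, -0.0932, 0.08]]
plug [[ 0.58463512 -0.05659683  0.089     ]]
btn [[ 0.53270893 -0.09312329  0.085     ]]
tip [[0.54904039 0.05820053 0.099     ]]
side px axis,btn [[390.  289.8]
 [397.9 346.8]
 [398.4 354.8]]
bottle [[0.53024858 0.27795775 0.19      ]] canb [[ 0.51714328 -0.32622683  0.145     ]]
```

Fit residuals are about 0.1 px, so the pose is good: knob axis (0.536, 0.022), button (0.533, -0.093), box yaw -1.55°. Next I raise the arm, shut the gripper, and carry it over while turning it to yaw 190°.

Call:
arm_command:
  deltas:
    - [[0,0,1.2,0,0,0],[0,0,1.2,0,0,0],[0.965,2.04,1.2,0,0,5.6],[0.965,2.04,0,0,0,5.6],[0.965,2.04,0,0,0,5.6],[0.965,2.04,0,0,0,5.6],[0.965,2.04,0,0,0,5.6],[0.965,2.04,0,0,0,5.6],[0.965,2.04,0,0,0,5.6],[0.965,2.04,0,0,0,5.6],[0.965,2.04,0,0,0,5.6],[0.965,2.04,0,0,0,5.6]]
  gripper: -1

```text
t: 1.1
tool_pos: [0.3241, -0.3509, 0.2228]
orientation: [2.431, 1.986, -0.0]
force: [0.6, 0.1, 0.7]
opening: 0.0177
gripper_force: 0.0
```

Call:
arm_command:
  deltas:
    - [[0.965,2.04,0,0,0,5.6],[0.965,2.04,0,0,0,5.6],[0.965,2.04,0,0,0,5.6],[0.965,2.04,0,0,0,5.6],[0.965,2.04,0,0,0,5.6],[0.965,2.04,0,0,0,5.6],[0.965,2.04,0,0,0,5.6],[0.965,2.04,0,0,0,5.6],[0.965,2.04,0,0,0,5.6],[0.965,2.04,0,0,0,5.6],[0.965,2.04,0,0,0,5.6],[0.965,2.04,0,0,0,5.6]]

```text
t: 2.1
tool_pos: [0.4401, -0.1057, 0.2228]
orientation: [0.926, 3.0, -0.0]
force: [0.6, -0.2, 0.1]
opening: 0.0005
gripper_force: 0.0
```

Call:
arm_command:
  deltas:
    - [[0.965,2.04,0,0,0,5.6],[0.965,2.04,0,0,0,5.6],[0.965,2.04,0,0,0,5.6],[0.965,2.04,0,0,0,5.6],[0.965,2.04,0,0,0,5.6],[0.965,2.04,0,0,0,5.6],[0.965,2.04,0,0,0,5.6],[0.965,2.04,0,0,0,5.6],[0,0,0,0,0,0],[0,0,0,0,0,0]]

```text
t: 2.93
tool_pos: [0.5169, 0.0573, 0.2222]
orientation: [-0.281, 3.128, -0.0]
force: [0.4, -0.8, -0.0]
opening: 0.0005
gripper_force: 0.0
```

Call:
arm_command:
  deltas:
    - [[-0.07,-0.04,-2.4,0,0,0],[0,0,-2.4,0,0,0],[0,0,-2.4,0,0,0],[0,0,-2.4,0,0,0],[0,0,-1.5,0,0,0],[0,0,0,0,0,0],[0,0,0,0,0,0]]

```text
t: 3.52
tool_pos: [0.5151, 0.0552, 0.1101]
orientation: [0.276, -3.128, 0.0]
force: [-0.2, -0.3, 0.8]
opening: 0.0003
gripper_force: 0.0
```

Run:
```python
from h import *
b=snap('side','s1.png')
c=b[145:250,190:330];cv2.imwrite('pics/s1c.png',cv2.resize(c,(800,600),interpolation=cv2.INTER_CUBIC))
```

```text
(no output)
```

View pics/s1c.png

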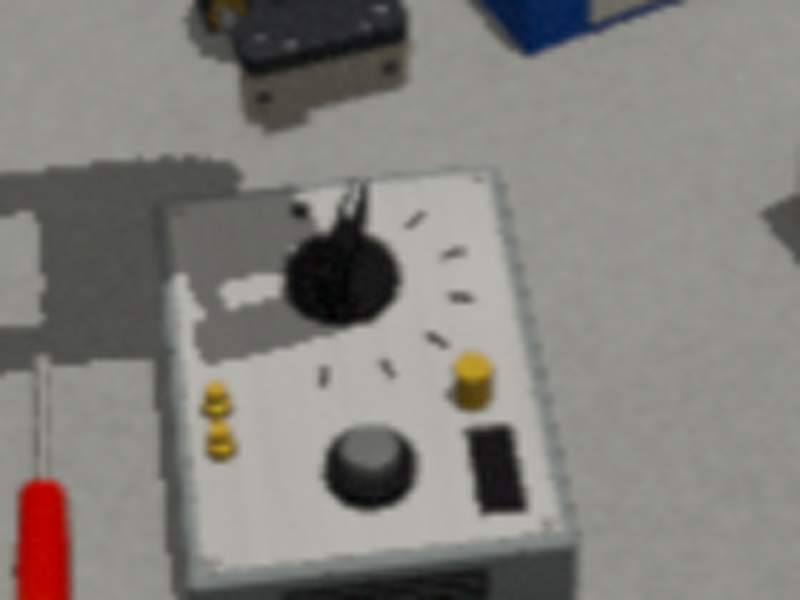

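Run:
```python
from h import *
u=lambda d:np.array([np.cos(np.radians(d)),np.sin(np.radians(d))])
A=np.array([.5361,.0218]);C=lambda f:A+.038*u(f)+.0135*u(f+90)
print(C(100))
for a in range(100,-40,-4):
    print(a,a-4,((C(a-4)-C(a))*100).round(2),C(a-4).round(4))
```

```text
[0.51620646 0.05687844]
100 96 [0.25 0.13] [0.5187 0.0582]
96 92 [0.26 0.11] [0.5213 0.0593]
92 88 [0.27 0.09] [0.5239 0.0602]
88 84 [0.27 0.08] [0.5266 0.061 ]
84 80 [0.28 0.06] [0.5294 0.0616]
80 76 [0.28 0.04] [0.5322 0.0619]
76 72 [0.28 0.02] [0.535  0.0621]
72 68 [ 0.28 -0.  ] [0.5378 0.0621]
68 64 [ 0.28 -0.02] [0.5406 0.0619]
64 60 [ 0.28 -0.04] [0.5434 0.0615]
60 56 [ 0.27 -0.06] [0.5462 0.0609]
56 52 [ 0.27 -0.08] [0.5489 0.0601]
52 48 [ 0.26 -0.1 ] [0.5515 0.0591]
48 44 [ 0.26 -0.12] [0.5541 0.0579]
44 40 [ 0.25 -0.13] [0.5565 0.0566]
40 36 [ 0.24 -0.15] [0.5589 0.0551]
36 32 [ 0.23 -0.17] [0.5612 0.0534]
32 28 [ 0.21 -0.18] [0.5633 0.0516]
28 24 [ 0.2 -0.2] [0.5653 0.0496]
24 20 [ 0.19 -0.21] [0.5672 0.0475]
20 16 [ 0.17 -0.22] [0.5689 0.0453]
16 12 [ 0.16 -0.23] [0.5705 0.0429]
12 8 [ 0.14 -0.24] [0.5719 0.0405]
8 4 [ 0.12 -0.25] [0.5731 0.0379]
4 0 [ 0.1  -0.26] [0.5741 0.0353]
0 -4 [ 0.08 -0.27] [0.5749 0.0326]
-4 -8 [ 0.07 -0.27] [0.5756 0.0299]
-8 -12 [ 0.05 -0.28] [0.5761 0.0271]
-12 -16 [ 0.03 -0.28] [0.5763 0.0243]
-16 -20 [ 0.01 -0.28] [0.5764 0.0215]
-20 -24 [-0.01 -0.28] [0.5763 0.0187]
-24 -28 [-0.03 -0.28] [0.576  0.0159]
-28 -32 [-0.05 -0.28] [0.5755 0.0131]
-32 -36 [-0.07 -0.27] [0.5748 0.0104]
-36 -40 [-0.09 -0.27] [0.5739 0.0077]
```

The side crop shows the box, with the knob still at mark 2. Only a gripper-like part appears at (325, 60), away from the knob, so I'll check where the TCP should project.

Run:
```python
from h import *
s=monitor.read_state();print(s['t'],s['tool_pos'],s['q'],s['orientation'])
for c in('side','top'):print(c,px(c,s['tool_pos']))
b=cv2.imread('pics/s1.png');t=snap('top','t1.png')
cv2.imwrite('pics/both1.png',cv2.resize(np.hstack([b,t]),(800,300),interpolation=cv2.INTER_AREA))
```

```text
3.5667 [0.51617923 0.05545079 0.11134569] [ 8.39130869e-03 -4.29802251e-02  1.80255595e+00 -2.04414094e-04
  1.38085671e+00 -1.73889252e+00] [-2.76825942e-01  3.12822744e+00 -4.59555169e-04]
side [[240.30613034 174.28782601]]
top [[235.90540325 208.87248914]]
```

View pics/both1.png

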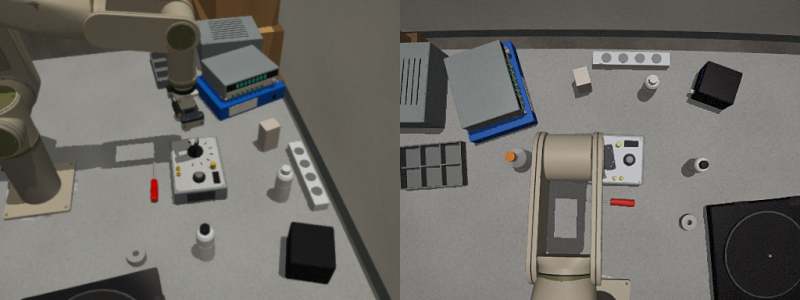

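Run:
```python
from h import *
s=monitor.read_state();R=cv2.Rodrigues(s['orientation'])[0];T=s['tool_pos']
print(R.round(3))
for z in(0,-.019,-.05,-.084):
  for x in(-.0075,.0075) if z>-.08 else (-.0375,.0375):
    for y in((-.0175,.0175) if z>-.08 else (-.094,.094)):
      q=px('side',T+R@[x,y,z])[0];print(z,x,y,((q-[190,145])*[800/140,600/105]).round())
b=cv2.imread('pics/s1.png')
cv2.imwrite('pics/s1d.png',cv2.resize(b[85:190,195:295],(760,600*105*100//(105*100)),interpolation=cv2.INTER_CUBIC))
```

```text
[[-0.984 -0.176  0.003]
 [-0.176  0.984 -0.   ]
 [-0.003 -0.001 -1.   ]]
0 -0.0075 -0.0175 [315. 187.]
0 -0.0075 0.0175 [293. 138.]
0 0.0075 -0.0175 [284. 195.]
0 0.0075 0.0175 [263. 146.]
-0.019 -0.0075 -0.0175 [313. 157.]
-0.019 -0.0075 0.0175 [291. 108.]
-0.019 0.0075 -0.0175 [282. 165.]
-0.019 0.0075 0.0175 [260. 116.]
-0.05 -0.0075 -0.0175 [309. 107.]
-0.05 -0.0075 0.0175 [287.  58.]
-0.05 0.0075 -0.0175 [277. 115.]
-0.05 0.0075 0.0175 [255.  66.]
-0.084 -0.0375 -0.094 [426. 147.]
-0.084 -0.0375 0.094 [ 296. -113.]
-0.084 0.0375 -0.094 [256. 190.]
-0.084 0.0375 0.094 [141. -77.]
```

View pics/s1d.png

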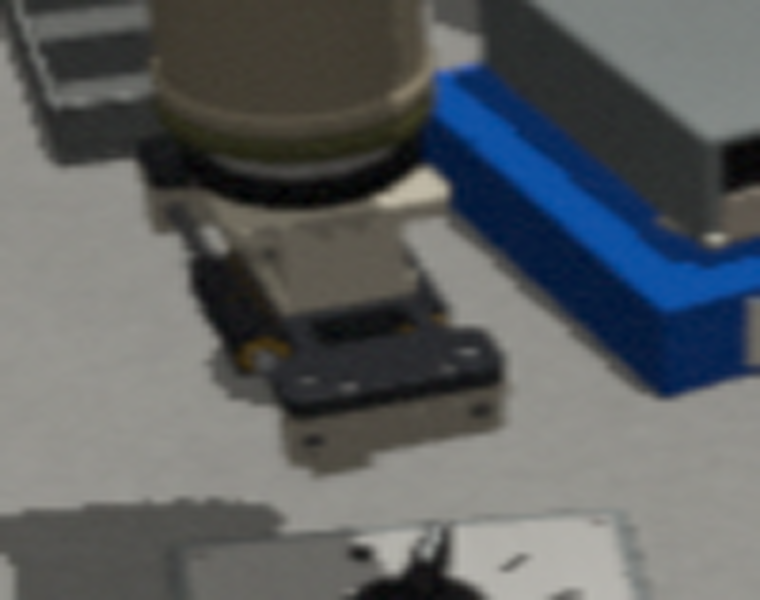

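The visible fingertip sits about 6 px higher than the model predicts, and the body hides most of it. I'll raise the tool and turn it 90° to see the fingers clear of the body.

Call:
arm_command:
  deltas:
    - [[0,0,3,0,0,0],[0,0,0,0,0,-7],[0,0,0,0,0,-7],[0,0,0,0,0,-7],[0,0,0,0,0,-7],[0,0,0,0,0,-7],[0,0,0,0,0,-7],[0,0,0,0,0,-7],[0,0,0,0,0,-7],[0,0,0,0,0,-7],[0,0,0,0,0,-7],[0,0,0,0,0,-7]]

```text
t: 4.62
tool_pos: [0.517, 0.056, 0.1423]
orientation: [1.736, 2.615, 0.003]
force: [0.3, -0.3, -0.2]
opening: 0.0002
gripper_force: 0.0
```

Call:
arm_command:
  deltas:
    - [[0,0,0,0,0,-7],[0,0,0,0,0,-6],[0,0,0,0,0,0],[0,0,0,0,0,0]]

```text
t: 4.95
tool_pos: [0.5167, 0.056, 0.1417]
orientation: [2.01, 2.412, 0.003]
force: [-0.3, 0.2, -0.6]
opening: 0.0005
gripper_force: 0.0
```

Run:
```python
from h import *
b=snap('side','s2.png')
s=monitor.read_state();R=cv2.Rodrigues(s['orientation'])[0];T=s['tool_pos'];print(T,s['orientation'])
for z in(0,-.019,-.084):
    for y in(-.0175,0,.0175):
      q=px('side',T+R@[0,y,z])[0];print(z,y,((q-[190,95])*[800/120,600/90]).round())
cv2.imwrite('pics/s2c.png',cv2.resize(b[95:185,190:310],(800,600),interpolation=cv2.INTER_CUBIC))
```

```text
[0.51649818 0.05602358 0.14131648] [2.00950947e+00 2.41270875e+00 2.04009146e-03]
0 -0.0175 [289. 483.]
0 0 [332. 473.]
0 0.0175 [374. 462.]
-0.019 -0.0175 [285. 448.]
-0.019 0 [329. 437.]
-0.019 0.0175 [371. 426.]
-0.084 -0.0175 [273. 319.]
-0.084 0 [318. 308.]
-0.084 0.0175 [362. 297.]
```

View pics/s2c.png

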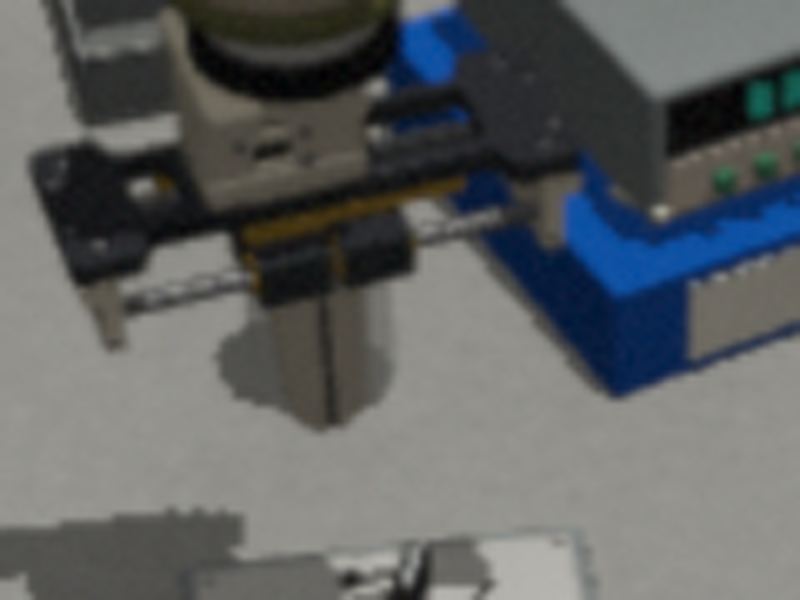

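Seen from this angle, the fingertip is at about (330, 425) in the crop, while the reported TCP projects to (332, 473). Either z or y is off by about 25 mm. I'll tell them apart with a gentle touch on an empty part of the box's top.

Call:
arm_command:
  deltas:
    - [[-1.8,0.3,0,0,0,0],[-1.85,0.3,0,0,0,0],[0,0,-2.5,0,0,0],[0,0,-2.5,0,0,0],[0,0,-1.5,0,0,0],[0,0,-0.2,0,0,0],[0,0,0,0,0,0],[0,0,0,0,0,0]]

```text
t: 5.67
tool_pos: [0.48, 0.0621, 0.0742]
orientation: [2.013, 2.411, 0.001]
force: [0.5, 0.5, 0.3]
opening: 0.0006
gripper_force: 0.0
```

Call:
arm_command:
  deltas:
    - [[0,0,-0.1,0,0,0],[0,0,-0.1,0,0,0],[0,0,-0.1,0,0,0],[0,0,0,0,0,0]]

```text
t: 6.0
tool_pos: [0.4796, 0.0622, 0.0703]
orientation: [2.014, 2.41, 0.001]
force: [-1.0, 0.1, 0.1]
opening: 0.0002
gripper_force: 0.0
```

Call:
arm_command:
  deltas:
    - [[0,0,-0.1,0,0,0],[0,0,-0.1,0,0,0],[0,0,-0.1,0,0,0],[0,0,0,0,0,0]]

```text
t: 6.33
tool_pos: [0.479, 0.0622, 0.0666]
orientation: [-2.014, -2.41, 0.001]
force: [-0.8, -0.6, -0.3]
opening: 0.0003
gripper_force: 0.0
```

Call:
arm_command:
  deltas:
    - [[0,0,-0.1,0,0,0],[0,0,-0.1,0,0,0],[0,0,0,0,0,0]]

```text
t: 6.58
tool_pos: [0.4791, 0.0622, 0.0647]
orientation: [-2.015, -2.41, 0.0]
force: [0.8, 0.7, -0.5]
opening: 0.0002
gripper_force: 0.0
```

Call:
arm_command:
  deltas:
    - [[0,0,-0.1,0,0,0],[0,0,-0.1,0,0,0],[0,0,0,0,0,0]]

```text
t: 6.83
tool_pos: [0.4791, 0.0622, 0.0627]
orientation: [-2.015, -2.41, 0.0]
force: [0.5, -0.2, -0.1]
opening: 0.0003
gripper_force: 0.0
```

Call:
arm_command:
  deltas:
    - [[0,0,-0.1,0,0,0],[0,0,-0.1,0,0,0],[0,0,-0.1,0,0,0],[0,0,0,0,0,0]]

```text
t: 7.17
tool_pos: [0.479, 0.0622, 0.0597]
orientation: [-2.015, -2.41, 0.0]
force: [0.5, 0.1, 0.1]
opening: 0.0003
gripper_force: 0.0
```

Run:
```python
from h import *
b=snap('side','s3.png');t=snap('top','t3.png')
s=monitor.read_state();T=s['tool_pos'];print(T,s['force'])
for z in (0,.02,.04):print(z,((px('side',T+[0,0,z])-[195,125])*8).round(), px('top',T+[0,0,z]).round())
cv2.imwrite('pics/s3c.png',cv2.resize(b[125:200,195:295],(800,600),interpolation=cv2.INTER_CUBIC))
```

```text
[0.47910074 0.06213891 0.05982574] [-1.31737361 -0.34510954  0.12756816]
0 [[262. 502.]] [[234. 223.]]
0.02 [[257. 461.]] [[234. 223.]]
0.04 [[252. 419.]] [[233. 223.]]
```

View pics/s3c.png

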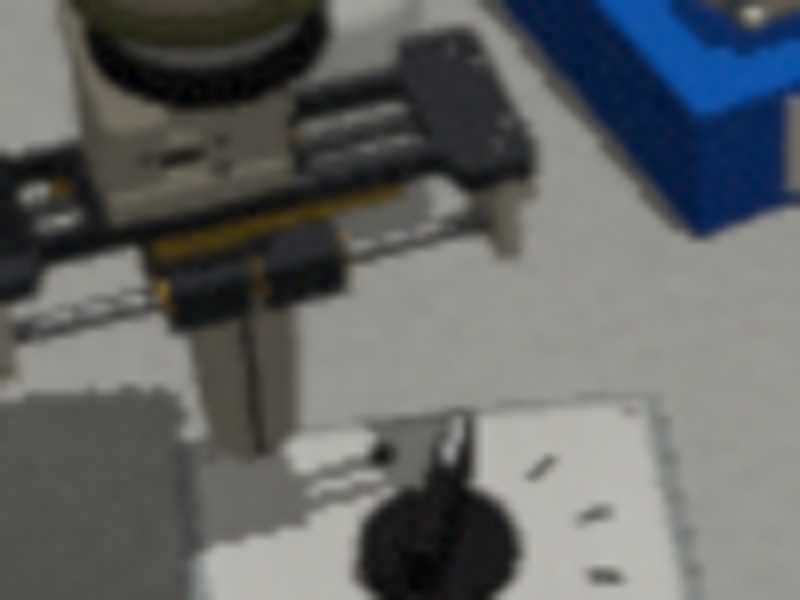

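The fingertip is at (260, 455) against a predicted (262, 502). With no contact at z = 0.060, the real fingertip must be about 23 mm above the reported TCP. I'll complete the touch to get the exact value.

Call:
arm_command:
  deltas:
    - [[0,0,-0.5,0,0,0],[0,0,-0.5,0,0,0],[0,0,-0.1,0,0,0],[0,0,0,0,0,0],[0,0,0,0,0,0]]

```text
t: 7.68
tool_pos: [0.479, 0.0621, 0.0486]
orientation: [-2.014, -2.41, 0.001]
force: [-0.8, -1.0, 0.8]
opening: 0.0004
gripper_force: 0.0
```

Call:
arm_command:
  deltas:
    - [[0,0,-0.1,0,0,0],[0,0,-0.1,0,0,0],[0,0,0,0,0,0]]

```text
t: 7.93
tool_pos: [0.4792, 0.0622, 0.0468]
orientation: [2.015, 2.41, 0.0]
force: [-0.4, -0.8, 0.0]
opening: 0.0006
gripper_force: 0.0
```

Call:
arm_command:
  deltas:
    - [[0,0,-0.1,0,0,0],[0,0,-0.1,0,0,0],[0,0,0,0,0,0]]

```text
t: 8.18
tool_pos: [0.4791, 0.0621, 0.0447]
orientation: [-2.015, -2.41, 0.0]
force: [-0.5, 0.5, 0.5]
opening: 0.0003
gripper_force: 0.0
```

Call:
arm_command:
  deltas:
    - [[0,0,-0.1,0,0,0],[0,0,-0.05,0,0,0],[0,0,0,0,0,0]]

```text
t: 8.43
tool_pos: [0.4791, 0.0621, 0.0433]
orientation: [-2.015, -2.41, 0.0]
force: [-0.0, -0.0, -0.2]
opening: 0.0007
gripper_force: 0.0
```

Call:
arm_command:
  deltas:
    - [[0,0,-0.1,0,0,0],[0,0,-0.05,0,0,0],[0,0,0,0,0,0]]

```text
t: 8.68
tool_pos: [0.4791, 0.0622, 0.0418]
orientation: [-2.015, -2.41, 0.0]
force: [0.4, 0.9, 0.4]
opening: 0.0007
gripper_force: 0.0
```

Call:
arm_command:
  deltas:
    - [[0,0,-0.1,0,0,0],[0,0,-0.05,0,0,0],[0,0,0,0,0,0]]

```text
t: 8.93
tool_pos: [0.4791, 0.0622, 0.0403]
orientation: [-2.015, -2.41, 0.0]
force: [0.0, -0.6, 0.6]
opening: 0.0002
gripper_force: 0.0
```

Call:
arm_command:
  deltas:
    - [[0,0,-0.1,0,0,0],[0,0,-0.1,0,0,0],[0,0,0,0,0,0]]

```text
t: 9.18
tool_pos: [0.4791, 0.0622, 0.0382]
orientation: [-2.015, -2.41, 0.0]
force: [-0.3, 0.9, -0.7]
opening: 0.0003
gripper_force: 0.0
```

Call:
arm_command:
  deltas:
    - [[0,0,-0.1,0,0,0],[0,0,-0.1,0,0,0],[0,0,0,0,0,0]]

```text
t: 9.43
tool_pos: [0.479, 0.0622, 0.0362]
orientation: [-2.015, -2.41, 0.0]
force: [-0.3, 0.3, 0.3]
opening: 0.001
gripper_force: 0.0
```

Run:
```python
from h import *
b=snap('side','s4.png');o=cv2.imread('pics/s3.png')
T=monitor.read_state()['tool_pos'];print(T,px('side',T))
for n,i in(('old',o),('new',b)):
    print(n)
    for r in range(168,202): print(r,i[r,220:237].sum(1)//3)
```

```text
[0.4790801  0.06216678 0.03628045] [[228.34077935 193.72877308]]
old
168 [ 76  75  74  73  69  52  50  71  74  73  75  85 114 139 144 146 145]
169 [ 75  74  76  75  69  54  47  71  75  75  77  84 115 141 144 143 144]
170 [ 75  74  75  74  72  60  45  65  74  73  74  86 116 142 145 144 144]
171 [ 77  73  74  74  73  63  41  61  73  75  75  85 116 143 147 147 146]
172 [ 74  73  74  75  73  64  43  57  72  75  73  87 117 143 146 147 147]
173 [ 78  75  75  75  74  64  43  57  72  74  75  85 117 144 147 147 148]
174 [ 80  74  74  76  74  64  48  56  74  74  75  85 117 144 146 147 147]
175 [ 91  76  75  74  74  65  46  53  72  74  76  85 117 144 147 147 147]
176 [105  77  74  75  72  67  46  53  71  75  75  84 118 144 147 148 147]
177 [117  79  75  74  74  70  50  48  73  75  75  85 117 144 146 145 145]
178 [128  88  75  74  75  67  55  49  71  74  75  85 112 135 138 139 142]
179 [116  87  76  74  73  73  62  49  69  75  83 113 143 157 159 162 170]
180 [ 92  82  78  76  73  73  64  45  63  79 114 157 173 175 174 175 176]
181 [ 91  85  86  81  79  74  67  50  66  88 130 169 177 178 176 177 
[... 3287 characters left out ...]
9 139 165 166 168 171 176 176 177]
193 [ 91 110 116 119 141 168 170 170 169 172 176 174 176 177 177 177 176]
194 [101 142 170 171 172 177 178 179 177 177 178 176 176 177 178 177 176]
195 [147 173 180 179 178 178 179 179 178 178 177 176 175 177 177 177 177]
196 [153 178 181 180 178 178 180 179 179 178 178 176 176 176 177 178 176]
197 [146 170 180 180 179 179 179 180 180 179 178 177 177 177 178 178 177]
198 [147 170 181 180 179 179 180 179 179 178 178 177 177 177 177 179 178]
199 [140 160 180 181 178 178 180 180 180 178 179 177 176 175 177 178 177]
200 [142 164 180 181 179 179 179 180 179 179 179 178 177 178 177 178 179]
201 [137 158 179 182 180 180 180 180 181 179 179 178 177 177 177 178 179]
```

Call:
arm_command:
  deltas:
    - [[0,0,-0.1,0,0,0],[0,0,0,0,0,0]]

```text
t: 9.65
tool_pos: [0.4791, 0.0622, 0.0353]
orientation: [-2.015, -2.41, 0.0]
force: [-0.1, 0.2, 0.5]
opening: 0.0007
gripper_force: 0.0
```

Call:
arm_command:
  deltas:
    - [[0,0,-0.05,0,0,0],[0,0,0,0,0,0]]

```text
t: 9.82
tool_pos: [0.4792, 0.0622, 0.0348]
orientation: [-2.015, -2.41, 0.0]
force: [0.4, 0.3, -0.7]
opening: 0.0007
gripper_force: 0.0
```

Call:
arm_command:
  deltas:
    - [[0,0,-0.1,0,0,0],[0,0,0,0,0,0]]

```text
t: 9.98
tool_pos: [0.4791, 0.0622, 0.0338]
orientation: [-2.015, -2.41, 0.0]
force: [-1.2, -0.2, 0.4]
opening: -0.0
gripper_force: 0.0
```

Call:
arm_command:
  deltas:
    - [[0,0,-0.05,0,0,0],[0,0,0,0,0,0]]

```text
t: 10.15
tool_pos: [0.4791, 0.0622, 0.0333]
orientation: [-2.015, -2.41, 0.0]
force: [-0.6, -0.7, 0.9]
opening: 0.0004
gripper_force: 0.0
```

Call:
arm_command:
  deltas:
    - [[0,0,-0.1,0,0,0],[0,0,0,0,0,0]]

```text
t: 10.32
tool_pos: [0.4791, 0.0621, 0.0323]
orientation: [-2.015, -2.41, 0.0]
force: [0.1, -0.6, 0.4]
opening: 0.0008
gripper_force: 0.0
```

Call:
arm_command:
  deltas:
    - [[0,0,-0.1,0,0,0],[0,0,0,0,0,0]]

```text
t: 10.48
tool_pos: [0.4793, 0.0622, 0.0316]
orientation: [2.015, 2.41, 0.0]
force: [-1.2, 0.4, 2.6]
opening: 0.0004
gripper_force: 1.2
```

Contact was at TCP z ≈ 0.0318 on the 65 mm top, so the fingertip is about 33 mm above the reported TCP. With the tip height known, I'll check its horizontal position in the image.

Run:
```python
from h import *
b=snap('side','s5.png');T=monitor.read_state()['tool_pos'];print(T,px('side',np.r_[T[:2],.065]))
print(np.arange(216,238))
for r in range(178,194): print(r,b[r,216:238].sum(1)//3)
for uv in [(227.5,187.5),(227.5,189.5),(227.5,190.5),(221.5,189.5),(232,187)]: print(uv,atz('side',[uv],.065).round(4))
```

```text
[0.47931793 0.06217007 0.03160877] [[227.61911245 186.45781617]]
[216 217 218 219 220 221 222 223 224 225 226 227 228 229 230 231 232 233
 234 235 236 237]
178 [ 80  83  87  95  96  78  76  75  76  72  63  49  69  74  76  76  89 118
 136 140 143 144]
179 [ 80  84 104 119  91  76  74  75  76  74  63  44  64  74  74  76  96 135
 159 162 172 173]
180 [ 77  77  84  90  80  73  75  75  74  74  65  42  57  75  76  76 105 148
 173 175 178 178]
181 [ 78  71  78  86  89  73  75  75  73  73  63  43  58  73  75  78 106 151
 175 178 177 179]
182 [ 77  68  76  86  87  72  75  75  75  74  65  46  56  74  74  78 105 150
 176 176 178 179]
183 [ 78  71  75  86  96  83  74  75  75  75  67  47  51  73  75  76  91 139
 173 173 174 173]
184 [ 78  70  74  85  99  85  75  76  74  75  67  46  51  72  76  76  89 131
 155 130 125 125]
185 [ 76  67  72  89 103  94  74  78  73  75  68  50  50  72  75  76  81 101
 119 117 116 119]
186 [ 76  67  72  84 101  98  83  77  75  74  70  53  50  73  74  76  85 102
 132 160 164 163]
187 [ 80  71  72  84  99 104  94  80  75  73  72  60  49  71  76  82  93 103
 111 122 125 124]
188 [ 78  70  70  82  97 104 100  87  78  77  72  65  54  70  80  93 101 104
 104 108 114 117]
189 [ 80  75  72  83  95 105 104  99  91  82  80  81  91  92  95 100 103 103
 107 134 165 169]
190 [ 80  76  73  80  97 106 105 103 101 101  99  99 102 102 101 101 103 104
 112 144 173 178]
191 [ 83  77  71  79  94 106 105 105 101 104 104 104 102 104 107 113 114 117
 140 168 176 177]
192 [ 83  78  71  77  93 106 106 105 109 115 112 109 114 118 140 164 168 169
 171 175 176 177]
193 [ 83  79  70  77  92 106 110 119 139 165 158 146 167 170 171 175 175 176
 177 177 176 175]
(227.5, 187.5) [[0.4786 0.0583 0.065 ]]
(227.5, 189.5) [[0.4778 0.0507 0.065 ]]
(227.5, 190.5) [[0.4775 0.0469 0.065 ]]
(221.5, 189.5) [[0.4617 0.0535 0.065 ]]
(232, 187) [[0.4909 0.058  0.065 ]]
```

The horizontal position agrees within about 2 mm, so only z is offset. I'll go to the start of the arc (finger angle 94°, tip first at 0.115 m) and then lower to a tip height of 0.086 m, which is TCP z 0.053.

Call:
arm_command:
  deltas:
    - [[0,0,2.5,0,0,0],[0,0,2.5,0,0,0],[0,0,0,0,0,7],[0.41,-0.09,0,0,0,7],[0.41,-0.09,0,0,0,7],[0.41,-0.09,0,0,0,7],[0.41,-0.09,0,0,0,7],[0.41,-0.09,0,0,0,7],[0.41,-0.09,0,0,0,7],[0.41,-0.09,0,0,0,7],[0.41,-0.1,0,0,0,7],[0.41,-0.1,0,0,0,7]]

```text
t: 11.53
tool_pos: [0.5162, 0.0538, 0.0812]
orientation: [-0.258, -3.131, -0.0]
force: [-0.4, -0.0, 0.4]
opening: 0.0007
gripper_force: 0.0
```

Call:
arm_command:
  deltas:
    - [[0.41,-0.1,0,0,0,7],[0.42,-0.1,0,0,0,7],[0,0,0,0,0,0],[0,0,0,0,0,0]]

```text
t: 11.87
tool_pos: [0.5243, 0.0518, 0.0812]
orientation: [0.109, -3.139, -0.0]
force: [0.6, 0.9, -0.1]
opening: 0.0005
gripper_force: 0.0
```

Run:
```python
from h import *
u=lambda d:np.array([np.cos(np.radians(d)),np.sin(np.radians(d))])
A=np.array([.5361,.0218]);C=lambda f:A+.032*u(f)+.0135*u(f+90)
s=monitor.read_state();print(s['tool_pos'],s['orientation'],C(94),s['force'])
for a in range(94,-46,-4):
    print(a-4,((C(a-4)-C(a))*100).round(2),C(a-4).round(4))
```

```text
[0.5242974  0.05182117 0.08123573] [ 1.09277223e-01 -3.13929663e+00 -4.70815841e-05] [0.52040068 0.05278034] [ 0.55434512  0.86157022 -0.12368687]
90 [0.22 0.1 ] [0.5226 0.0538]
86 [0.23 0.09] [0.5249 0.0547]
82 [0.23 0.07] [0.5272 0.0554]
78 [0.24 0.05] [0.5295 0.0559]
74 [0.24 0.04] [0.5319 0.0563]
70 [0.24 0.02] [0.5344 0.0565]
66 [0.24 0.  ] [0.5368 0.0565]
62 [ 0.24 -0.01] [0.5392 0.0564]
58 [ 0.24 -0.03] [0.5416 0.0561]
54 [ 0.24 -0.05] [0.544  0.0556]
50 [ 0.23 -0.06] [0.5463 0.055 ]
46 [ 0.23 -0.08] [0.5486 0.0542]
42 [ 0.22 -0.1 ] [0.5508 0.0532]
38 [ 0.22 -0.11] [0.553  0.0521]
34 [ 0.21 -0.13] [0.5551 0.0509]
30 [ 0.2  -0.14] [0.5571 0.0495]
26 [ 0.19 -0.15] [0.5589 0.048 ]
22 [ 0.18 -0.17] [0.5607 0.0463]
18 [ 0.16 -0.18] [0.5624 0.0445]
14 [ 0.15 -0.19] [0.5639 0.0426]
10 [ 0.14 -0.2 ] [0.5653 0.0407]
6 [ 0.12 -0.21] [0.5665 0.0386]
2 [ 0.11 -0.22] [0.5676 0.0364]
-2 [ 0.09 -0.22] [0.5686 0.0342]
-6 [ 0.08 -0.23] [0.5693 0.0319]
-10 [ 0.06 -0.23] [0.57   0.0295]
-14 [ 0.05 -0.24] [0.5704 0.0272]
-18 [ 0.03 -0.24] [0.5707 0.0248]
-22 [ 0.01 -0.24] [0.5708 0.0223]
-26 [-0.   -0.24] [0.5708 0.0199]
-30 [-0.02 -0.24] [0.5706 0.0175]
-34 [-0.04 -0.24] [0.5702 0.0151]
-38 [-0.06 -0.24] [0.5696 0.0127]
-42 [-0.07 -0.23] [0.5689 0.0104]
-46 [-0.09 -0.23] [0.568  0.0082]
```

Call:
arm_command:
  deltas:
    - [[-0.39,0.1,0,0,0,0],[0,0,-1.4,0,0,0],[0,0,-1.42,0,0,0],[0,0,0,0,0,0],[0,0,0,0,0,0]]

```text
t: 12.28
tool_pos: [0.5192, 0.053, 0.0525]
orientation: [0.113, -3.137, -0.0]
force: [1.0, 0.1, 1.3]
opening: 0.0007
gripper_force: 0.0
```

Call:
arm_command:
  deltas:
    - [[0.22,0.1,0,0,0,-4],[0.23,0.09,0,0,0,-4],[0.23,0.07,0,0,0,-4],[0.24,0.05,0,0,0,-4],[0.24,0.04,0,0,0,-4],[0.24,0.02,0,0,0,-4],[0.24,0,0,0,0,-4]]

```text
t: 12.87
tool_pos: [0.5374, 0.0567, 0.0545]
orientation: [0.655, 3.072, 0.0]
force: [-1.0, -0.8, 0.8]
opening: 0.0006
gripper_force: 0.4
```

Call:
arm_command:
  deltas:
    - [[0.24,-0.01,0,0,0,-4],[0.24,-0.03,0,0,0,-4],[0.24,-0.05,0,0,0,-4],[0,0,0,0,0,0]]

```text
t: 13.2
tool_pos: [0.5449, 0.0557, 0.0544]
orientation: [0.972, 2.986, 0.001]
force: [-1.0, -0.1, 0.5]
opening: 0.0005
gripper_force: 0.0
```

Run:
```python
from h import *
s=monitor.read_state();print(s['tool_pos'],s['force'])
b=snap('side','s6.png')
cv2.imwrite('pics/s6c.png',cv2.resize(b[145:235,200:320],(800,600),interpolation=cv2.INTER_CUBIC))
p=(.53491438,-.02318465,-.02707216)
for f in(73.45,43.45):
  P=[.5361+.042*np.cos(np.radians(f)),.0218+.042*np.sin(np.radians(f)),.099];print(f,(px('side',P)-[200,145])*800/120)
```

```text
[0.54488709 0.055692   0.05443892] [-0.98738235 -0.08138236  0.48160768]
73.45 [[346.93254423 196.41206988]]
43.45 [[396.37976764 210.17812883]]
```

View pics/s6c.png

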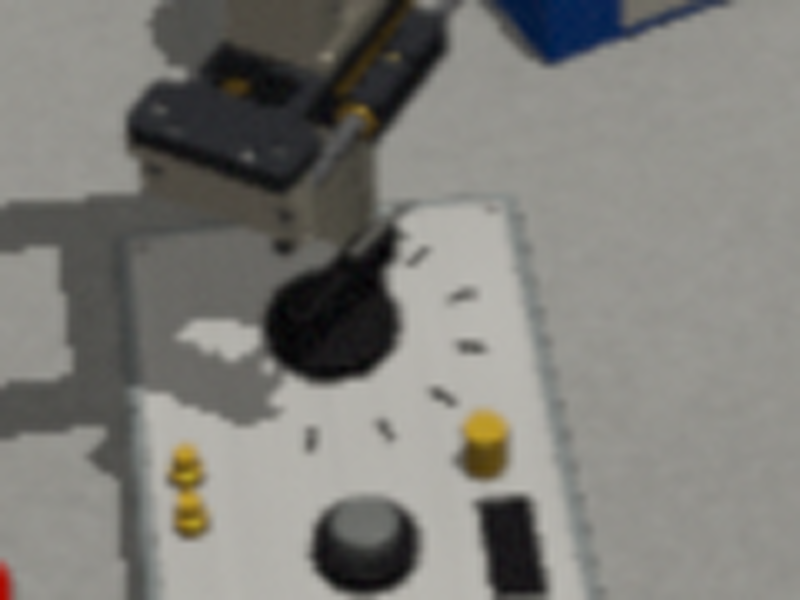

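The nose is at (396, 210), exactly where mark 3 is predicted, so the first click worked as planned. Now the next two clicks, to finger angles 22° and -8°.

Call:
arm_command:
  deltas:
    - [[0.23,-0.06,0,0,0,-4],[0.23,-0.08,0,0,0,-4],[0.22,-0.1,0,0,0,-4],[0.22,-0.11,0,0,0,-4],[0.21,-0.13,0,0,0,-4],[0.2,-0.14,0,0,0,-4],[0.19,-0.15,0,0,0,-4],[0.18,-0.17,0,0,0,-4],[0,0,0,0,0,0]]

```text
t: 14.0
tool_pos: [0.5613, 0.0461, 0.0539]
orientation: [1.753, 2.606, 0.001]
force: [0.4, -0.1, 0.4]
opening: 0.0006
gripper_force: 0.0
```

Call:
arm_command:
  deltas:
    - [[0.16,-0.18,0,0,0,-4],[0.15,-0.19,0,0,0,-4],[0.14,-0.2,0,0,0,-4],[0.12,-0.21,0,0,0,-4],[0.11,-0.22,0,0,0,-4],[0.09,-0.22,0,0,0,-4],[0.08,-0.23,0,0,0,-4],[0.03,-0.12,0,0,0,-2],[0,0,0,0,0,0],[0,0,0,0,0,0]]

```text
t: 14.83
tool_pos: [0.5697, 0.0306, 0.0536]
orientation: [2.363, 2.07, 0.0]
force: [-0.1, -0.4, -0.4]
opening: 0.0004
gripper_force: 0.0
```

```bash
cat >> h.py <<'E'
def nose(c,fn):
    # score nose directions: dark bar/ white line vs bright box top; compare template-free: darkness along both nose edges
    b=cv2.GaussianBlur(snap(c,fn),(0,0),.6).mean(2); r=np.arange(.034,.042,.002); out=[]
    for f in range(-110,100,5):
        d=np.radians(f); v=[]
        for o in(-.003,.003):
            P=np.c_[.5361+r*np.cos(d)-o*np.sin(d),.0218+r*np.sin(d)+o*np.cos(d),0*r+.094]
            q=px(c,P).astype(np.float32); v.append(cv2.remap(b.astype(np.float32),q[:,:1],q[:,1:],1).mean())
        out.append((f,int(np.mean(v))))
    return out
E
python3 - <<'E'
from h import *
s=monitor.read_state();print(s['tool_pos'],s['orientation'],s['force'])
print(nose('side','s7.png'))
E
```

```text
[0.56973919 0.03059524 0.05355745] [2.36306458e+00 2.06978870e+00 3.58677716e-04] [-0.12647401 -0.36941465 -0.36172561]
[(-110, 23), (-105, 24), (-100, 24), (-95, 24), (-90, 25), (-85, 24), (-80, 25), (-75, 25), (-70, 25), (-65, 28), (-60, 35), (-55, 42), (-50, 40), (-45, 32), (-40, 21), (-35, 16), (-30, 20), (-25, 30), (-20, 45), (-15, 60), (-10, 67), (-5, 73), (0, 70), (5, 69), (10, 67), (15, 63), (20, 59), (25, 56), (30, 58), (35, 63), (40, 69), (45, 73), (50, 76), (55, 79), (60, 85), (65, 91), (70, 97), (75, 101), (80, 104), (85, 105), (90, 106), (95, 105)]
```

Call:
arm_command:
  deltas:
    - [[0.03,-0.12,0,0,0,-2],[0.03,-0.12,0,0,0,-2],[0.02,-0.12,0,0,0,-2],[0.02,-0.12,0,0,0,-2],[0.01,-0.12,0,0,0,-2],[0.01,-0.12,0,0,0,-2],[0,-0.12,0,0,0,-2],[0,-0.12,0,0,0,-2],[0,-0.12,0,0,0,-2],[-0.01,-0.12,0,0,0,-2],[-0.01,-0.12,0,0,0,-2]]

```text
t: 15.8
tool_pos: [0.5707, 0.0175, 0.0534]
orientation: [-2.717, -1.577, -0.0]
force: [1.0, 0.7, 0.9]
opening: 0.0005
gripper_force: 0.2
```

Run:
```python
from h import *
s=monitor.read_state();print(s['tool_pos'],s['orientation'],s['force'],s['wrist_torque'])
print(nose('side','s8.png'))
a=cv2.imread('pics/s7.png').mean(2);b=cv2.imread('pics/s8.png').mean(2)
print(abs(a-b)[170:215,235:275][::3,::2].astype(int))
```

```text
[0.57070558 0.01751781 0.0533784 ] [-2.71680762e+00 -1.57747275e+00 -3.07684876e-04] [0.95254552 0.73551303 0.94744691] [ 0.05646166 -0.10144459 -0.04883708]
[(-110, 14), (-105, 15), (-100, 15), (-95, 16), (-90, 15), (-85, 15), (-80, 13), (-75, 12), (-70, 12), (-65, 12), (-60, 11), (-55, 10), (-50, 12), (-45, 19), (-40, 31), (-35, 46), (-30, 58), (-25, 66), (-20, 68), (-15, 70), (-10, 70), (-5, 70), (0, 70), (5, 70), (10, 68), (15, 65), (20, 62), (25, 60), (30, 60), (35, 63), (40, 68), (45, 72), (50, 75), (55, 79), (60, 85), (65, 92), (70, 98), (75, 102), (80, 104), (85, 106), (90, 106), (95, 105)]
[[  1   0   0   2   1  20 108  84  43  35   6   2  26  29  10   3  11   3
   16   3]
 [  1   0   1   0   0   1   1   1   6  16  19  26  50  34  62  60  64  87
   74  82]
 [  0   5   3   0   2   0   1   0   0   1   1   0   2   7   1   9  57  43
    1   0]
 [  1   0   1   0   0   0   1   0   0   0   4   0   1   0   1   0  57  34
   27   6]
 [  0   0   0   5   5   0   0   0   1   0   1   0   0   7   0   1  24  24
   63  62]
 [  2   2   5  31  42  40  15   0   1   6  15  13  11   1   1   3  81  68
    1   0]
 [  0   1   4   5   1   5   1   5   1  14  62  33  25  17  38  20  93  59
   66  64]
 [  0   1   2   7  10   1   0   1   4   2   4   7  11  37  35   8  21  54
   46  31]
 [  0   2   0   1   1   1   0   7   3   0   8   4  22  85  65   5  48  55
   55  55]
 [  2   0   2   5  11  10  12  10   5  17  13  13  26  37  37   8   0   1
    2   3]
 [ 66  72  72  52  18   3   1   0   3   1  18  69  73  73  69  34  73  57
   51  52]
 [  8   7   2   7   3   1   1   1   0   1   2   2   9  28   7  33  65  61
   72  74]
 [  0   0   0   0   1   0   0   1   1   0   1   0   0   1   1   0   0   1
    0  14]
 [  1   1   1   1   1   0   0   0   1   0   0   3   1   0   0   1   1   0
    0   1]
 [  0   0   1   0   0   1   2   2   1   2   1   0   0   0   0   2   1   1
    0   2]]
```

Call:
arm_command:
  deltas:
    - [[-0.02,-0.12,0,0,0,-2],[-0.02,-0.12,0,0,0,-2],[-0.02,-0.12,0,0,0,-2],[0,0,0,0,0,0],[0,0,0,0,0,0]]

```text
t: 16.27
tool_pos: [0.57, 0.0138, 0.0533]
orientation: [-2.794, -1.436, 0.0]
force: [-0.0, 0.5, -0.4]
opening: 0.0004
gripper_force: 0.0
```

Run:
```python
from h import *
b=snap('side','s9.png');s=monitor.read_state();print(s['tool_pos'],s['orientation'],s['force'],s['wrist_torque'])
cv2.imwrite('pics/s9c.png',cv2.resize(b[150:240,200:320],(800,600),interpolation=cv2.INTER_CUBIC))
for f in(-16.55,-31,-46.55,-76):
  print(f,[((px('side',[.5361+r*np.cos(np.radians(f)),.0218+r*np.sin(np.radians(f)),.099])-[200,150])*800/120).round(0) for r in(0,.042)])
```

```text
[0.57005415 0.01384634 0.05326745] [ 2.79448710e+00  1.43539094e+00 -9.48034550e-05] [-0.12006307 -0.13483083 -0.53519532] [-0.01848582 -0.04973986 -0.00894689]
-16.55 [array([[331., 237.]]), array([[436., 245.]])]
-31 [array([[331., 237.]]), array([[429., 264.]])]
-46.55 [array([[331., 237.]]), array([[414., 282.]])]
-76 [array([[331., 237.]]), array([[370., 307.]])]
```

View pics/s9c.png

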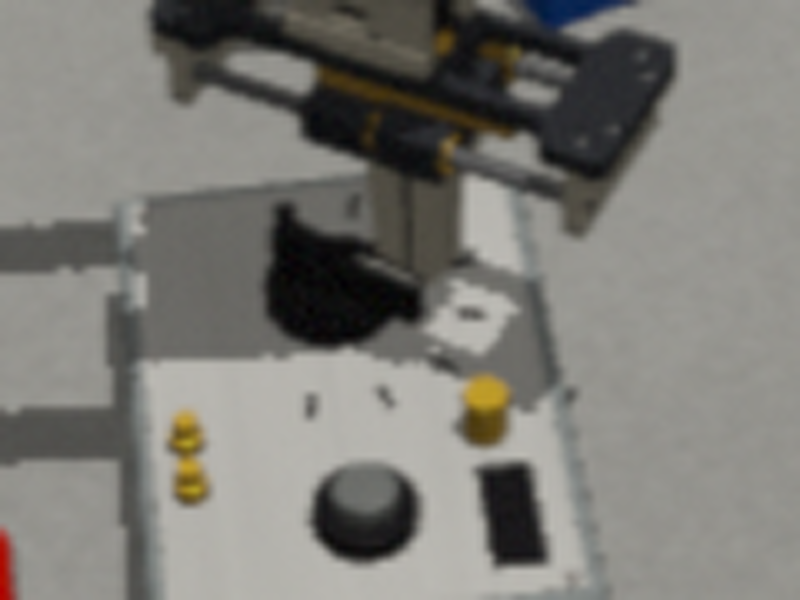

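The nose tip is at (418, 285), which matches mark 6 (predicted 414, 282). The finger is already clear with no load on it. I'll back away, lift and go above the button.

Call:
arm_command:
  deltas:
    - [[0.3,0.4,0,0,0,0],[0.3,0.4,0,0,0,0],[0,0,1.75,0,0,0],[0,0,1.75,0,0,0],[0,0,0,0,0,0],[-0.86,-2.3,0,0,0,0],[-0.86,-2.3,0,0,0,0],[-0.86,-2.3,0,0,0,0],[-0.86,-2.3,0,0,0,0],[-0.86,-2.3,0,0,0,0],[0,0,0,0,0,0],[0,0,0,0,0,0]]

```text
t: 17.32
tool_pos: [0.5329, -0.0939, 0.0878]
orientation: [-2.797, -1.429, 0.0]
force: [-0.3, 0.1, -0.0]
opening: 0.0008
gripper_force: 0.0
```

Run:
```python
from h import *
s=monitor.read_state();print(s['tool_pos'],s['force'])
uv=np.array([365,487])*.15+[200,150]-.4
print(uv,[(z,px('side',[.533,-.0932,z])[0].round(1)) for z in(.065,.075,.08,.085,.09)])
```

```text
[ 0.53291092 -0.09387259  0.0877618 ] [-0.29734122  0.08074946 -0.00174586]
[254.35 222.65] [(0.065, array([255. , 227.1])), (0.075, array([254.8, 224.5])), (0.08, array([254.7, 223.2])), (0.085, array([254.7, 221.9])), (0.09, array([254.6, 220.6]))]
```

Call:
arm_command:
  deltas:
    - [[0,0,-1.5,0,0,0],[0,0,-1.5,0,0,0],[0,0,-0.2,0,0,0],[0,0,-0.2,0,0,0],[0,0,-0.2,0,0,0],[0,0,0,0,0,0]]

```text
t: 17.82
tool_pos: [0.5336, -0.0927, 0.0526]
orientation: [2.796, 1.433, 0.001]
force: [-0.3, 0.9, 1.2]
opening: 0.0004
gripper_force: 0.7
```

Call:
arm_command:
  deltas:
    - [[0,0,-0.1,0,0,0],[0,0,-0.1,0,0,0],[0,0,-0.1,0,0,0],[0,0,0,0,0,0]]

```text
t: 18.15
tool_pos: [0.5338, -0.0932, 0.0497]
orientation: [2.796, 1.431, 0.002]
force: [1.7, 1.7, 3.1]
opening: 0.0006
gripper_force: 1.4
```

Call:
arm_command:
  deltas:
    - [[0,0,-0.1,0,0,0],[0,0,-0.1,0,0,0],[0,0,0,0,0,0]]

```text
t: 18.4
tool_pos: [0.5338, -0.0933, 0.0476]
orientation: [2.796, 1.431, 0.002]
force: [2.4, 1.9, 3.9]
opening: 0.0002
gripper_force: 1.9
```

Call:
arm_command:
  deltas:
    - [[0,0,-0.1,0,0,0],[0,0,0,0,0,0]]

```text
t: 18.57
tool_pos: [0.5338, -0.0933, 0.0475]
orientation: [2.796, 1.431, 0.002]
force: [-1.0, 2.2, 10.5]
opening: 0.0006
gripper_force: 5.1
```

Call:
arm_command:
  deltas:
    - [[0,0,-0.05,0,0,0],[0,0,0,0,0,0]]

```text
t: 18.73
tool_pos: [0.5339, -0.0933, 0.0474]
orientation: [2.796, 1.431, 0.002]
force: [-2.5, 3.5, 14.0]
opening: 0.0006
gripper_force: 7.0
```

The button hit its stop at z = 0.0475 after about 6 mm of travel, and force rose from 4 N to 14 N. Now I'll lift off and pull back toward the side so the top camera can see.

Call:
arm_command:
  deltas:
    - [[0,0,0.3,0,0,0],[0,0,0.6,0,0,0],[0,0,2,0,0,0],[0,0,3,0,0,0],[0,0,3,0,0,0],[0,0,3,0,0,0],[0,0,3,0,0,0],[-2,-2,0,0,0,0],[-2,-2,0,0,0,0],[-2,-2,0,0,0,0],[-2,-2,0,0,0,0],[-2,-2,0,0,0,0]]

```text
t: 19.73
tool_pos: [0.4313, -0.1939, 0.1942]
orientation: [-2.795, -1.431, 0.002]
force: [-0.3, -0.4, -0.4]
opening: 0.0007
gripper_force: 0.0
```

Call:
arm_command:
  deltas:
    - [[-2,-3,0,0,0,0],[-2,-3,0,0,0,0],[-1,-3,0,0,0,0],[0,-3,0,0,0,0],[0,-3,0,0,0,0],[0,-3,0,0,0,0],[0,0,0,0,0,0],[0,0,0,0,0,0]]

```text
t: 20.4
tool_pos: [0.3818, -0.374, 0.1936]
orientation: [-2.796, -1.427, 0.002]
force: [-0.4, 0.4, 0.2]
opening: 0.0001
gripper_force: 0.0
```

Run:
```python
from h import *
s=monitor.read_state();print(s['t'],s['tool_pos'],s['force'],abs(s['dq']).max())
print(nose('top','t9.png'))
a=cv2.imread('pics/s0.png').mean(2);b=snap('side','s10.png').mean(2)
d=abs(a-b);c=px('side',[.533,-.0932,.082])[0].round().astype(int);print('button diff',d[c[1]-5:c[1]+6,c[0]-6:c[0]+7].max())
pl=px('side',[.5846,-.0566,.08])[0].round().astype(int);print('plug diff',d[pl[1]-6:pl[1]+7,pl[0]-5:pl[0]+6].max())
```

```text
20.4 [ 0.38182086 -0.37400153  0.19359467] [-0.38828903  0.42219435  0.18467344] 0.03671377927453195
[(-110, 189), (-105, 189), (-100, 189), (-95, 189), (-90, 190), (-85, 189), (-80, 190), (-75, 189), (-70, 190), (-65, 190), (-60, 189), (-55, 165), (-50, 142), (-45, 132), (-40, 115), (-35, 154), (-30, 162), (-25, 184), (-20, 190), (-15, 190), (-10, 190), (-5, 189), (0, 190), (5, 189), (10, 190), (15, 189), (20, 189), (25, 189), (30, 189), (35, 189), (40, 189), (45, 189), (50, 189), (55, 189), (60, 189), (65, 189), (70, 188), (75, 189), (80, 189), (85, 189), (90, 189), (95, 189)]
button diff 22.0
plug diff 22.333333333333343
```

```bash
python3 -c "
from plant import ticket
print(ticket.close_job())"
```

```text
the job is handed in; nothing more can be done
None
```

The knob went from mark 2 to mark 6 in four clicks, the button was pressed fully in and is back out, and the arm is clear of everything; the job is handed in, but no verdict came back.

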